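Reagent bottle onto the laboratory balance

TASK

Three amber reagent bottles stand on the bench; weigh the tallest one. Pick it up and set it down gently (do not drop it) so that it stands upright in the middle of the balance's round steel pan, then let go. Leave the other two bottles standing where they are.

Things in the scene. Friction and masses are not known exactly. Their poses are not given: they have to be found in the camera images.
- tall_center (a point): Centre, half-way up, of the tallest of the three amber glass bottles with black caps: 120 mm high in all, 0.14 to 0.28 kg. Its straight round body is 54 mm in diameter from the foot up to 88 mm; a shoulder narrows over the next 10 mm; the round cap on top is 38 mm in diameter and 22 mm high. The foot is flat. z points up along the bottle; the yaw has no meaning. The foot is 60 mm below this point. It stands on the bench (height 0).
- medium_center (a point): Centre, half-way up, of a second, shorter bottle of the same kind: 90 mm high, body 54 mm in diameter up to 58 mm, cap 38 mm in diameter. z up. To be left alone. At least 115 mm between the axes of any two bottles.
- squat_center (a point): Centre, half-way up, of the third, lowest and widest bottle: 68 mm high, body 64 mm in diameter up to 36 mm, cap 38 mm in diameter. z up. To be left alone.
- pan (a point): Centre of the upper face of the balance's round steel pan, 130 mm in diameter, 65 mm above the bench, flat and level and rigid. z up; x points to the rear of the balance, away from its display. The housing (190 mm wide along y; 75 mm behind the pan's centre to 160 mm in front of it) is lower than the pan all round. The balance is fixed to the bench.

How it is judged:
On the way:
1. the tallest bottle is lifted clear of the bench and higher than the pan (height (world z) of tall_center above 0.127 m), for 0.1 s.
At the end, for the whole second after the job is handed in: The tallest bottle stands upright (within 8 degrees) and at rest on the pan, its axis within 25 mm of the pan's centre, its foot on the pan (within 6 mm); the other two bottles are within 30 mm of where they began (horizontal distance between tall_center and pan below 0.025 m and z of tall_center in the frame of pan between 0.054 and 0.066 m and angle between tall_center's own z axis and vertical below 0.15 rad and linear speed of tall below 0.02 m/s and distance of each of medium_center, squat_center from where it was at the start of the episode below 0.03 m); the robot touches nothing.
It fails at once if the tallest bottle is dropped or knocked: it moves faster than 0.5 m/s (a fall of some 13 mm) with no finger touching it (linear speed of tall above 0.5 m/s and contact force between the fingers and tall below 0.05 N).
It fails at once if one of the other two bottles is shifted by more than 30 mm or tipped over (distance of any of medium_center, squat_center from where it was at the start of the episode above 0.03 m or angle between any of medium_center, squat_center's own z axis and vertical above 0.5 rad).
It also fails if it takes over 43 s, if anything falls off the work surface, if the arm or the gripper's body presses on something with over 40 N, if the wrist force passes 120 N, or if a joint passes its speed limit or range.

ROBOT

A 7-joint arm with a two-finger parallel gripper is mounted at the origin on the work surface. World frame = base frame: x ahead of the robot, y to its left, z up, the work surface at z = 0. Lengths are in m, angles in rad, forces in N, time in s.
With the tool pointing down it reaches from about 0.35 to 0.9 m from the base axis. Payload 19.9 kg.
Tool frame: the origin (TCP) lies at the very end of the fingers, on their centre line; the grasp point (between the pads) lies 19 mm behind it; z points along the fingers, y is the line along which they close (so a half turn about z gives the same grasp; the last joint's range is limited). The gripper opens to 85 mm and grips with 20 to 120 N. Pads are 22 mm wide; open, the fingers measure 114 mm over their backs; the gripper's body (76 mm by 85 mm) begins 54 mm behind the grasp point. The pads swing forward as they close: fully open they stand 13 mm farther back than shut.
Start: joints at [1.127, 0.417, -0.01, 1.614, 0.005, 1.111, -0.053], TCP at [0.245, -0.575, 0.209] pointing down, gripper open.
Joint ranges: [-2.81, 2.81], [-0.39, 2.02], [-1.27, 1.25], [0.06, 2.57], [-1.19, 4.33], [0.19, 2], [-2.82, 2.82]. Speed limits (rad/s): [1.89, 1.89, 2.39, 2.39, 3.01, 3.01, 3.01].

INTERFACE

Orientations are given as a unit quaternion [w, x, y, z].
In Python, from bench import arm, get_image, workorder, finder gives the robot as it stands.
- The arm moves only by the shell command python3 -m pendant 'ROWS' [FORCE]. ROWS is JSON, a list that holds one entry, the list of rows, each a list of 7 numbers: the shift along the tool's x, y, z normalised to -1 to 1, where 1 is 0.4 m, then the turn, a rotation vector about the tool's x, y, z normalised to -1 to 1, where 1 is pi/2 rad, then the opening, from 0 (shut) to 1 (fully open). A call has 1 to 10 rows; each row is the pose to reach, as a shift and turn from the pose commanded when the call began, along the tool's axes at that moment; what a row does not reach only later rows make up. A row lasts 1/8 s, in which the tool goes at most 62.5 mm and 10.7 degrees, less where a joint would pass 70% of its speed; a pose out of reach is approached as far as the arm can. A call with a number of a shift or a turn outside -1 to 1 is refused whole. A call with a gripper value outside its range is refused whole. The fingers move at their own pace and stop on an object; FORCE is the grip in N (left out, the last holds). Time passes only in rows, so rows that repeat a pose let the fingers close. It gives the time, the measured TCP pose, the force, the opening and the grip force at its end, in the units of the state.
- arm.state(): the state, without advancing time (a new reading comes with each control period).
- get_image(name): name is "side" or "top" or "wrist"; returns a dict with "image" (384x512x3 uint8, red, green, blue), "depth" (384x512 float32, m along the optical axis (not along the pixel's ray), 0 where there is no reading), "intrinsics" (3x3 intrinsics, pixels), "view" (4x4, takes a point from world to camera coordinates). Camera axes: x right, y down, z forward; pixel columns grow to the right and rows downward; lengths in m; the calibration is good to about 2 mm. A picture is of the moment at which its call begins.
- workorder.sign_off(): hands the job in; it is judged then, once.
Trained networks look in the newest picture that a camera, given by its name, has taken for a name from the list of things; names that differ only in an ending like _2 or _b are one class to them, and where a whole thing is asked for, a point or a joint stands for the part that bears it (a point fixed in the world has none). Each returns a list of dicts, best first, with "conf" (0 to 1); they miss things now and then, are a little off and sometimes report something else, mostly with a low value. They report only what shows in the picture. A call takes as long as a camera call.
- finder.recognise(name, camera): "centre" ([column, row] in pixels, amid what is visible of it).
- finder.spot_point(name, camera): "centre" ([column, row] in pixels: a listed point, or the origin of a listed thing).
The state is a dict: "t": time; "q": joint angles; "dq": joint speeds; "effort": joint torques, N m; "tool_pos": TCP position; "tool_rot": TCP orientation; "wrist_force": force on the tool from outside, world axes, zero at the start; "torque": the same for the moment, N m; "width": finger opening in m; "finger_force": force on a finger pad.
Only numpy, scipy, OpenCV 4.12 (cv2) and the standard library are available. Lean on these libraries where they do the work, as an engineer would, in place of code of your own. Each camera call takes 0.05 s, during which the arm holds its last target. There are 200 camera calls.

## Working session

There is one attempt and no reset: what is moved stays moved. The work goes in short steps, Python scripts to look and compute and a shell command to move; the robot and the scene stay as the last step left them, time stands still between calls to the robot, and variables do not carry over. Pictures are saved under pics/ and viewed, at most 10 in all, crops included, and the job is handed in when it is done.

```bash
mkdir -p pics; cat > h.py <<'E'
import numpy as np,cv2
from bench import arm,get_image,workorder,finder
def px2w(im,c,z=None):
    K,V=im["intrinsics"],np.linalg.inv(im["view"])
    u,v=int(round(c[0])),int(round(c[1]))
    r=np.linalg.inv(K)@[c[0],c[1],1]
    if z is None: d=im["depth"][v,u]
    else: d=(z-V[2,3])/(V[:3,:3]@r)[2]
    return V[:3,:3]@(r*d)+V[:3,3]
E
python3 - <<'E'
from h import *
s=arm.state();print(s["t"],s["tool_pos"],s["tool_rot"],s["width"])
ims=[]
for cam in("top","side"):
    im=get_image(cam);ims.append(im["image"])
    for n,z in(("tall_center",.06),("medium_center",.045),("squat_center",.034),("pan",.065)):
        for d in finder.spot_point(n,cam)[:2]:
            print(cam,n,np.round(d["centre"],1),round(d["conf"],2),px2w(im,d["centre"],z).round(3),px2w(im,d["centre"]).round(3))
    cv2.imwrite(f"pics/{cam}.png",im["image"][:,:,::-1])
E
```

```text
0.0 [ 0.24482111 -0.57464006  0.20854086] [-5.90822982e-04  9.79788940e-01  2.00033121e-01 -1.86215574e-04] 0.08502498180080853
top tall_center [240.7 229.3] 0.7 [0.456 0.018 0.06 ] [0.458 0.016 0.121]
top medium_center [183.2 166.8] 0.76 [0.591 0.144 0.045] [0.585 0.136 0.088]
top squat_center [117.  226.4] 0.71 [0.461 0.289 0.034] [0.461 0.277 0.067]
top pan [361.7 190.9] 0.95 [ 0.537 -0.236  0.065] [ 0.537 -0.236  0.066]
side tall_center [287.6 213.3] 0.87 [0.466 0.011 0.06 ] [0.457 0.038 0.093]
side medium_center [208.6 236.8] 0.65 [0.592 0.136 0.045] [0.579 0.154 0.074]
side medium_center [225.1 329.9] 0.49 [0.462 0.295 0.045] [0.456 0.303 0.068]
side squat_center [224.5 331. ] 0.94 [0.465 0.293 0.034] [0.456 0.305 0.068]
side pan [301.2 137.9] 0.7 [ 0.535 -0.244  0.065] [ 0.535 -0.244  0.065]
```

```bash
python3 - <<'E'
from h import *
a=cv2.imread("pics/top.png");b=cv2.imread("pics/side.png")
cv2.imwrite("pics/both.png",cv2.resize(np.hstack([a,b]),(800,300)))
im=get_image("top")
P=np.array([[px2w(im,(u,v)) for u in range(512)] for v in range(384)])
z=P[...,2];
for n,lo,hi,c in(("cap",.112,.13,(.456,.012)),("capm",.083,.1,(.59,.14)),("caps",.062,.08,(.46,.29)),("pan",.061,.07,(.537,-.238))):
    m=(z>lo)&(z<hi)&(np.hypot(P[...,0]-c[0],P[...,1]-c[1])<.085);q=P[m]
    print(n,m.sum(),q.mean(0).round(4),q.min(0).round(3),q.max(0).round(3))
E
```

```text
cap 288 [0.4585 0.0163 0.1192] [ 0.441 -0.002  0.116] [0.475 0.035 0.122]
capm 260 [0.5886 0.1391 0.0889] [0.571 0.121 0.083] [0.608 0.157 0.092]
caps 262 [0.4678 0.2923 0.067 ] [0.45  0.274 0.062] [0.485 0.312 0.071]
pan 2977 [ 0.5374 -0.2361  0.0643] [ 0.474 -0.3    0.061] [ 0.603 -0.172  0.069]
```

View pics/both.png

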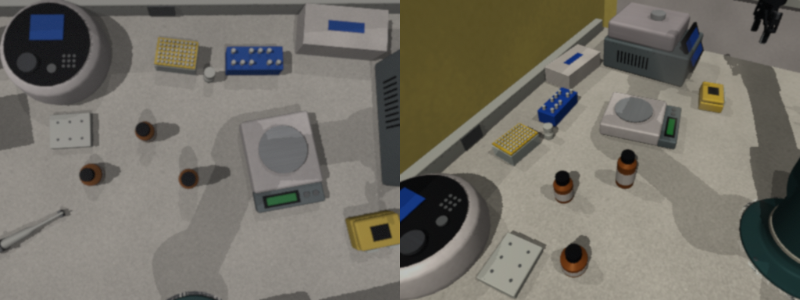

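The picture agrees: tall bottle at (188,178) in the left half, pan at (284,150). Moving over the bottle in two halves.

```bash
python3 -m pendant '[[[0.535,-0.575,0,0,0,0,1],[0.535,-0.575,0,0,0,0,1],[0.535,-0.575,0,0,0,0,1],[0.535,-0.575,0,0,0,0,1],[0.535,-0.575,0,0,0,0,1],[0.535,-0.575,0,0,0,0,1],[0.535,-0.575,0,0,0,0,1],[0.535,-0.575,0,0,0,0,1]]]' 40
```

```text
t: 1.55
tool_pos: [0.3513, -0.2805, 0.2091]
tool_rot: [-0.0, 0.98, 0.199, -0.0]
wrist_force: [0.3, 0.3, 0.5]
width: 0.0853
finger_force: 0.0
```

```bash
python3 -m pendant '[[[0.535,-0.575,0,0,0,0,1],[0.535,-0.575,0,0,0,0,1],[0.535,-0.575,0,0,0,0,1],[0.535,-0.575,0,0,0,0,1],[0.535,-0.575,0,0,0,0,1],[0.535,-0.575,0,0,0,0,1],[0.535,-0.575,0,0,0,0,1],[0.535,-0.575,0,0,0,0,1]]]'
cat > look.py <<'E'
from h import *
from scipy.spatial.transform import Rotation as R
s=arm.state();p=np.array(s["tool_pos"]);T=R.from_quat(np.roll(s["tool_rot"],-1)).as_matrix()
print(s["t"],p.round(4),T.round(3).tolist(),s["width"])
im=get_image("wrist");cv2.imwrite("pics/wrist1.png",im["image"][:,:,::-1])
for d in finder.spot_point("tall_center","wrist")[:2]: print(d,px2w(im,d["centre"],.06))
P=np.array([[px2w(im,(u,v)) for u in range(512)] for v in range(384)]);z=P[...,2]
m=(z>.112)&(z<.13)&(np.hypot(P[...,0]-.4585,P[...,1]-.0165)<.035)
q=P[m];print(m.sum())
if len(q):
    lo,hi=q.min(0),q.max(0);print(lo,hi,(lo+hi)/2,q.mean(0))
    (c,rad)=cv2.minEnclosingCircle((q[:,:2]*1000).astype(np.float32));print(c,rad)
print("shift to .4585,.0165,.054:",(T.T@(np.array([.4585,.0165,.054])-p)/.4).round(4))
E
python3 look.py
```

```text
t: 2.55
tool_pos: [0.4583, 0.0144, 0.2091]
tool_rot: [0.0, 0.98, 0.199, -0.0]
wrist_force: [0.0, -0.0, 0.1]
width: 0.0849
finger_force: 0.0
2.55 [0.4583 0.0144 0.2091] [[0.921, 0.39, -0.0], [0.39, -0.921, -0.0], [-0.0, 0.0, -1.0]] 0.08492606488905051
1846
[ 0.44108778 -0.00287916  0.11204225] [0.478767   0.03459612 0.12154286] [0.45992739 0.01585848 0.11679256] [0.46060765 0.01623055 0.11885996]
(459.89849853515625, 15.840197563171387) 18.89731216430664
shift to .4585,.0165,.054: [ 0.0027 -0.0047  0.3876]
```

```bash
python3 -m pendant '[[[0.004,-0.003,0.1,0,0,0,1],[0.004,-0.003,0.2,0,0,0,1],[0.004,-0.003,0.26,0,0,0,1],[0.004,-0.003,0.32,0,0,0,1],[0.004,-0.003,0.36,0,0,0,1],[0.004,-0.003,0.3875,0,0,0,1],[0.004,-0.003,0.3875,0,0,0,1]]]' 40 && python3 - <<'E'
from h import *
cv2.imwrite("pics/s2.png",cv2.resize(get_image("side")["image"][120:290,200:400,::-1],None,fx=3,fy=3))
E
```

```text
t: 3.52
tool_pos: [0.4593, 0.0176, 0.0539]
tool_rot: [-0.0, 0.98, 0.2, -0.0]
wrist_force: [-0.3, -0.3, 0.0]
width: 0.0853
finger_force: 0.0
```

View pics/s2.png

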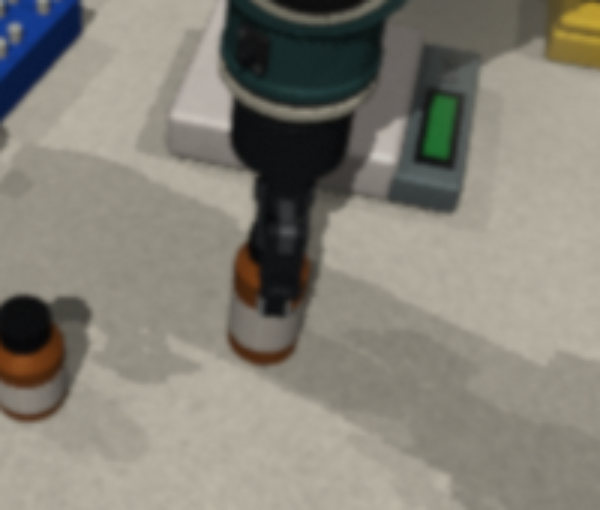

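The finger tip is at (275,310), straddling the straight body just above the label; clear of the cap. Closing.

```bash
python3 -m pendant '[[[0,0,0,0,0,0,0.5],[0,0,0,0,0,0,0.3],[0,0,0,0,0,0,0.3],[0,0,0,0,0,0,0.3],[0,0,0,0,0,0,0.3],[0,0,0,0,0,0,0.3],[0,0,0,0,0,0,0.3],[0,0,0,0,0,0,0.3]]]' 40
```

```text
t: 4.58
tool_pos: [0.4602, 0.0176, 0.055]
tool_rot: [0.0, 0.98, 0.2, 0.001]
wrist_force: [-0.9, 0.3, 9.9]
width: 0.0517
finger_force: 40.0
```

```bash
python3 -m pendant '[[[0,0,-0.01,0,0,0,0.3],[0,0,-0.02,0,0,0,0.3],[0,0,-0.02,0,0,0,0.3],[0,0,-0.02,0,0,0,0.3]]]' 40 && python3 - <<'E'
from h import *
cv2.imwrite("pics/s3.png",cv2.resize(get_image("side")["image"][120:290,200:400,::-1],None,fx=3,fy=3))
E
```

```text
t: 5.08
tool_pos: [0.4593, 0.0177, 0.0621]
tool_rot: [-0.0, 0.98, 0.2, -0.0]
wrist_force: [-0.6, 0.6, -2.4]
width: 0.0514
finger_force: 42.1
```

View pics/s3.png

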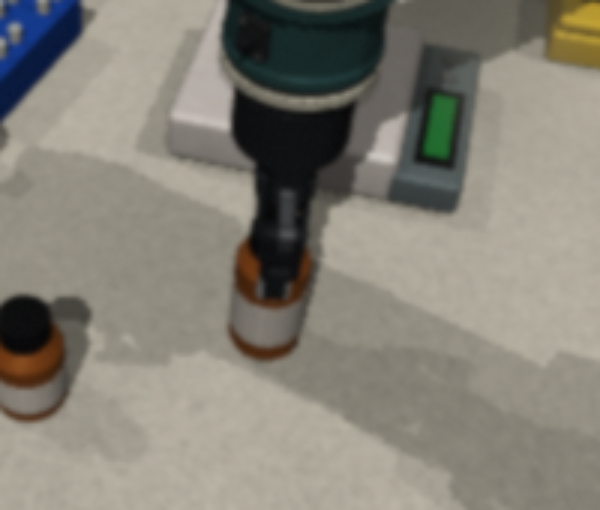

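```bash
python3 -m pendant '[[[0,0,-0.01,0,0,0,0.3],[0,0,-0.03,0,0,0,0.3],[0,0,-0.06,0,0,0,0.3],[0,0,-0.1,0,0,0,0.3],[0,0,-0.14,0,0,0,0.3],[0,0,-0.18,0,0,0,0.3],[0,0,-0.21,0,0,0,0.3],[0,0,-0.22,0,0,0,0.3],[0,0,-0.22,0,0,0,0.3]]]' 60 && python3 - <<'E'
from h import *
im=get_image("side");print(finder.spot_point("tall_center","side")[:1])
cv2.imwrite("pics/s4.png",cv2.resize(im["image"][80:250,200:400,::-1],None,fx=3,fy=3))
E
```

```text
t: 6.25
tool_pos: [0.4594, 0.0177, 0.1502]
tool_rot: [0.0, 0.98, 0.2, -0.0]
wrist_force: [-0.6, -0.4, -2.4]
width: 0.051
finger_force: 63.9
[{'centre': [293.2, 189.1], 'conf': 0.92}]
```

View pics/s4.png

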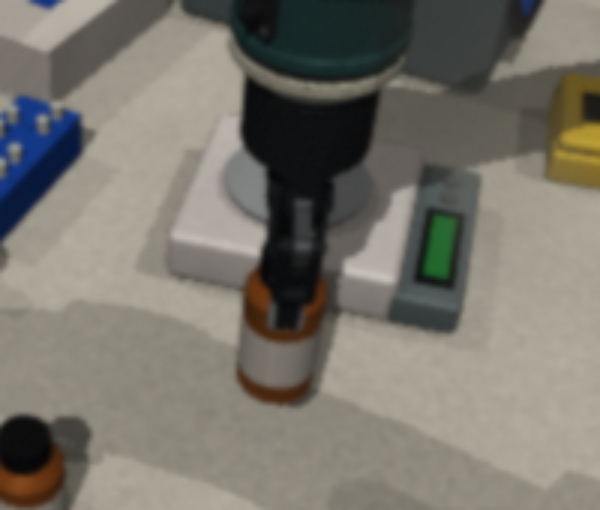

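```bash
cat > foot.py <<'E'
from h import *
import sys
x,y=map(float,sys.argv[1:3])
im=get_image("side");V=im["view"];K=im["intrinsics"];C=np.linalg.inv(V)[:3,3]
g,rgb=None,im["image"].astype(int)
d=C[:2]-[x,y];d/=np.linalg.norm(d)
def pr(p): c=K@(V@[*p,1])[:3]; return (c[:2]/c[2]).round(1)
for z in np.arange(.06,.13,.01): print(round(z,2),"foot front",pr([x+.027*d[0],y+.027*d[1],z]),"centre",pr([x,y,z+.06]))
s=arm.state();p=np.array(s["tool_pos"]);print(p,finder.spot_point("tall_center","side")[:1])
t=get_image("wrist");cv2.imwrite("pics/w.png",t["image"][:,:,::-1])
E
python3 foot.py .4594 .0165
```

```text
0.06 foot front [288.  225.7] centre [291.8 197.4]
0.07 foot front [288.4 222.7] centre [292.3 194.1]
0.08 foot front [288.8 219.7] centre [292.7 190.7]
0.09 foot front [289.2 216.7] centre [293.2 187.3]
0.1 foot front [289.6 213.5] centre [293.7 183.8]
0.11 foot front [290.1 210.3] centre [294.2 180.2]
0.12 foot front [290.5 207.1] centre [294.7 176.6]
0.13 foot front [291.  203.8] centre [295.2 172.9]
[0.45913347 0.01772104 0.14970227] [{'centre': [293.0, 185.0], 'conf': 0.59}]
```

View pics/w.png

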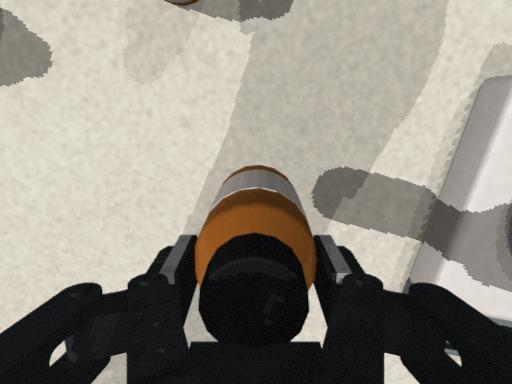

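No slip (foot at about 95 mm, matching the lift) and the bottle sits centrally between the pads, foot edge at (258,168), cap at (255,290). Carrying it to the pan.

```bash
python3 -m pendant '[[[-0.002,0.02,0,0,0,0,0.3],[-0.008,0.08,0,0,0,0,0.3],[-0.017,0.17,0,0,0,0,0.3],[-0.028,0.28,0,0,0,0,0.3],[-0.039,0.39,0,0,0,0,0.3],[-0.05,0.49,0,0,0,0,0.3],[-0.059,0.58,0,0,0,0,0.3],[-0.065,0.64,0,0,0,0,0.3],[-0.067,0.66,0,0,0,0,0.3],[-0.067,0.66,0,0,0,0,0.3]]]' 60 && python3 foot.py .5375 -.236; python3 - <<'E'
from h import *
im=get_image("side");cv2.imwrite("pics/s5.png",cv2.resize(im["image"][40:210,200:400,::-1],None,fx=3,fy=3))
E
```

```text
t: 7.75
tool_pos: [0.538, -0.2357, 0.1498]
tool_rot: [-0.0, 0.98, 0.2, -0.0]
wrist_force: [-0.0, 1.2, -2.5]
width: 0.0506
finger_force: 63.9
0.06 foot front [298.2 147.2] centre [301.6 122.3]
0.07 foot front [298.7 144.2] centre [302.1 119.1]
0.08 foot front [299.1 141.2] centre [302.5 115.8]
0.09 foot front [299.5 138.1] centre [303.  112.4]
0.1 foot front [299.9 135. ] centre [303.4 109. ]
0.11 foot front [300.3 131.9] centre [303.9 105.6]
0.12 foot front [300.8 128.6] centre [304.4 102.1]
0.13 foot front [301.2 125.4] centre [304.8  98.5]
[ 0.53808188 -0.23498935  0.14999983] [{'centre': [300.0, 110.0], 'conf': 0.92}]
```

View pics/s5.png

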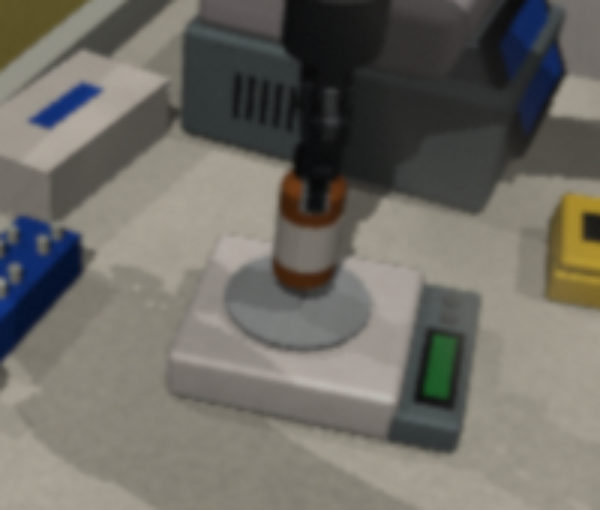

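The bottle hangs over the pan with its foot at (304,292), about 28 mm above the pan (centre ~(298,300)). Lowering.

```bash
python3 -m pendant '[[[0,0,0.015,0,0,0,0.3],[0,0,0.03,0,0,0,0.3],[0,0,0.045,0,0,0,0.3],[0,0,0.055,0,0,0,0.3],[0,0,0.06,0,0,0,0.3],[0,0,0.0625,0,0,0,0.3],[0,0,0.065,0,0,0,0.3],[0,0,0.0675,0,0,0,0.3],[0,0,0.0675,0,0,0,0.3]]]' 60
```

```text
t: 9.07
tool_pos: [0.5382, -0.2356, 0.1231]
tool_rot: [-0.0, 0.98, 0.2, -0.0]
wrist_force: [0.7, 0.3, -2.0]
width: 0.0508
finger_force: 63.9
```

```bash
python3 -m pendant '[[[0,0,0.0025,0,0,0,0.3],[0,0,0.005,0,0,0,0.3],[0,0,0.005,0,0,0,0.3]]]' 60
```

```text
t: 9.45
tool_pos: [0.5382, -0.2356, 0.1211]
tool_rot: [-0.0, 0.98, 0.2, -0.0]
wrist_force: [0.0, -0.4, -2.1]
width: 0.0505
finger_force: 63.9
```

```bash
python3 -m pendant '[[[0,0,0.0025,0,0,0,0.3],[0,0,0.0025,0,0,0,0.3],[0,0,0.0025,0,0,0,0.3]]]' 60
```

```text
t: 9.82
tool_pos: [0.5384, -0.2357, 0.1204]
tool_rot: [0.0, 0.98, 0.2, 0.0]
wrist_force: [-0.6, 0.5, 2.5]
width: 0.0504
finger_force: 64.4
```

```bash
python3 -m pendant '[[[0,0,0.0025,0,0,0,0.3],[0,0,0.0025,0,0,0,0.3],[0,0,0.0025,0,0,0,0.3]]]' 60
```

```text
t: 10.2
tool_pos: [0.5388, -0.2358, 0.1202]
tool_rot: [0.0, 0.98, 0.2, 0.001]
wrist_force: [-2.6, -0.2, 15.1]
width: 0.0504
finger_force: 65.7
```

Contact. Relieve the press, soften the grip, and open slowly.

```bash
python3 -m pendant '[[[0,0,-0.002,0,0,0,0.3],[0,0,-0.002,0,0,0,0.3],[0,0,-0.002,0,0,0,0.3]]]' 20
```

```text
t: 10.58
tool_pos: [0.5385, -0.2358, 0.1203]
tool_rot: [0.0, 0.98, 0.2, 0.0]
wrist_force: [-0.6, 0.1, 7.2]
width: 0.0506
finger_force: 64.9
```

```bash
python3 -m pendant '[[[0,0,0,0,0,0,0.65],[0,0,0,0,0,0,0.7],[0,0,0,0,0,0,0.8],[0,0,0,0,0,0,0.9],[0,0,0,0,0,0,1],[0,0,0,0,0,0,1],[0,0,0,0,0,0,1],[0,0,0,0,0,0,1]]]'; python3 - <<'E'
from h import *
im=get_image("side");cv2.imwrite("pics/s6.png",cv2.resize(im["image"][40:210,200:400,::-1],None,fx=3,fy=3))
E
```

```text
t: 11.58
tool_pos: [0.5382, -0.2356, 0.12]
tool_rot: [-0.0, 0.98, 0.2, -0.0]
wrist_force: [-0.4, 0.4, -0.2]
width: 0.0854
finger_force: 0.0
```

View pics/s6.png

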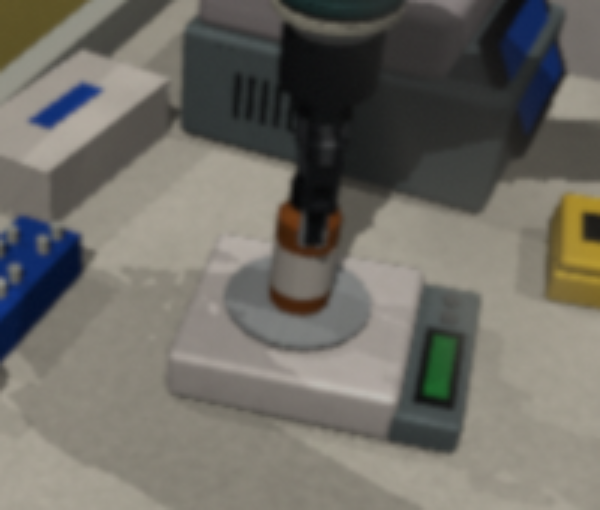

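The bottle stands upright on the pan (foot at (300,310)) and is free of the fingers. Retreating straight up.

```bash
python3 -m pendant '[[[0,0,-0.03,0,0,0,1],[0,0,-0.08,0,0,0,1],[0,0,-0.15,0,0,0,1],[0,0,-0.23,0,0,0,1],[0,0,-0.31,0,0,0,1],[0,0,-0.38,0,0,0,1],[0,0,-0.4,0,0,0,1],[0,0,-0.4,0,0,0,1],[0,0,-0.4,0,0,0,1]]]'; python3 - <<'E'
from h import *
im=get_image("wrist")
P=np.array([[px2w(im,(u,v)) for u in range(512)] for v in range(384)]);z=P[...,2]
q=P[(z>.178)&(z<.195)&(np.hypot(P[...,0]-.5375,P[...,1]+.236)<.06)];print(len(q),q.mean(0),q.max(0)-q.min(0))
im=get_image("side");cv2.imwrite("pics/s7.png",cv2.resize(im["image"],(800,600))[:,:,::-1])
E
```

```text
t: 12.75
tool_pos: [0.5378, -0.2355, 0.279]
tool_rot: [-0.0, 0.98, 0.2, -0.001]
wrist_force: [0.2, -0.5, -1.2]
width: 0.0853
finger_force: 0.0
1758 [ 0.53928636 -0.23704627  0.18383576] [0.0370918  0.03741381 0.00815168]
```

View pics/s7.png

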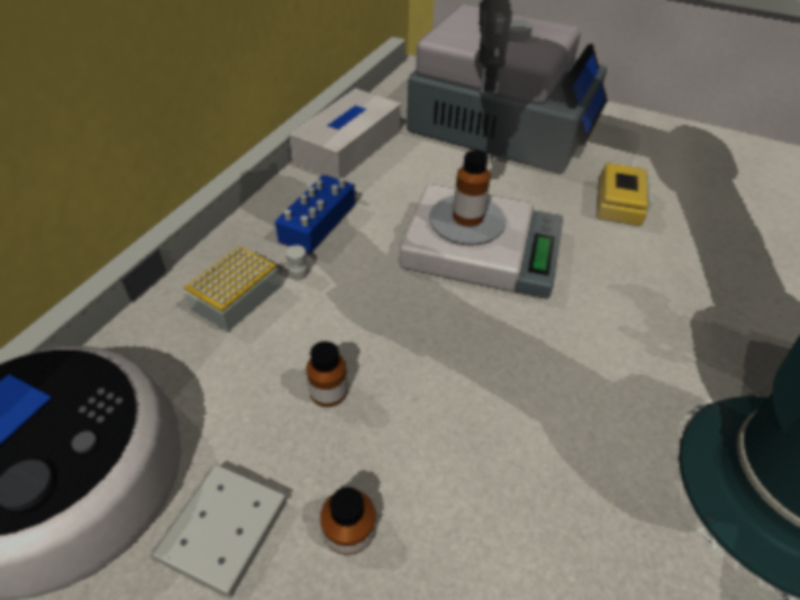

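The bottle stands upright in the middle of the pan at (470,195), the other two are untouched at (327,375) and (348,520), and the gripper is clear.

```bash
python3 -c "
from bench import workorder
print(workorder.sign_off())"
```

```text
the job is handed in; nothing more can be done
None
```

The tallest bottle stands upright on the balance pan, measured about 2 mm from its centre; the other two bottles were left standing where they were, and I handed the job in at about 13 s (no verdict was returned).

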